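# Gauge the free play of a cup-lining slide

### The job

The coupling of the lining slide has worn. Take the hand slide by its upright grip and rock it gently to the left and to the right, each way just until the free play is used up and you feel the coupling resist, so that its finger pushes the two riders on the gauge rail out to mark the ends of the play. Do not drive the cup cradle along and leave the things around alone; finally bring the grip back to about the middle of the play, clear of both riders, and let go.

Things in the scene. Friction and masses are not known exactly. Their poses are not given: they have to be found in the camera images.
- lining_slide: fixture fixed to the desk: grey base 160 x 350 x 12 mm, aluminium coupling box (top at 52 mm), behind it a gauge rail with two riders, a cup cradle at the left end. Origin at desk height, centred on the travel, 20 mm behind the grip block's plane. Its y axis is the direction in which all sliding parts travel (+y left seen from the robot), x away from the robot. Turned by up to 0.25 rad.
- grip_slide (a joint): position (m) of the hand slide along the fixture's +y. It drives the cup cradle through a worn coupling hidden in the box: from 0 it runs free for 11 to 41 mm to each side (each side different every time), then resistance rises steeply; the fixture's own stops at +-0.048 lie beyond. Drag about 1 N, below 1 N more while it pushes a rider. At about 14 N the cradle gives way and slides.
- handle_grip (a point): centre of the hand slide's black upright grip block, 16 mm along the travel, 30 mm across, 42 mm tall, centre 103 mm above the desk, on a thin post; free all round from above. A steel arm from the post (62 to 70 mm high) reaches 86 mm back over the rail and ends in a finger, 8 mm wide along the travel, in line with the block's centre, between the riders. Axes as the fixture's.
- left_mark (a point): inner face (towards the finger) of the left (+y) rider on the gauge rail, a brass block 8 mm along the travel, 34 x 22 mm across; it stays where it is pushed. The finger touches it when this point is 4 mm beyond the grip block's centre along the travel. Starts inside the free play, clear of the finger. Axes as the fixture's.
- right_mark (a point): the same for the right (-y) rider
- cup_cradle (a point): top centre of the round aluminium cradle, 92 mm across, at the fixture's left end, with a plain white cup standing on it (87 mm across, 80 mm tall, its top 110 mm above the desk). The coupling drives it along the fixture's y; it stays where it is pushed. It has been set: a shift of 3 mm spoils the setting.
- work_cup: the plain white cup standing loose on the cradle; origin at the centre of its underside. Leave it alone.
- jar: small brown lidded jar, 47 mm across, 51 mm tall, bystander on the desk to the right of the lining slide; origin at the centre of its underside
- kidney: flat red kidney-shaped rubber scraper, 90 x 52 x 9 mm, bystander on the desk to the right of the lining slide; origin at the centre of its underside
- tape: roll of masking tape, 100 mm across, 25 mm high, lying flat, bystander on the desk to the right of the lining slide; origin at the centre of its underside
- cream_jug: white porcelain jug with a dark band, 74 x 121 x 109 mm, bystander on the desk to the right of the lining slide; origin at the centre of its underside
- paint_brush: thin paint brush lying down, 175 mm long, bystander on the desk to the right of the lining slide; origin at the centre of its underside
- eraser: eraser, 42 x 19 x 12 mm, bystander on the desk to the right of the lining slide; origin at the centre of its underside
- gold_pot: small dark pot with a black cap, 36 mm across, 46 mm tall, bystander on the desk to the right of the lining slide; origin at the centre of its underside

How it is judged (in metres and radians):
On the way, in this order (a step that is already met when the one before it is completed fails the run):
1. one rider has been pushed out to the end of the free play on its side ((y of jaw_left in the frame of left_mark between 0.0035 and 0.0085 m or y of jaw_right in the frame of right_mark between -0.0085 and -0.0035 m)), for 0.2 s.
2. both riders mark the ends of the free play (y of jaw_left in the frame of left_mark between 0.0035 and 0.0085 m and y of jaw_right in the frame of right_mark between -0.0085 and -0.0035 m), for 0.2 s.
At the end, for the whole second after the job is handed in: Each rider stands where the pusher finger was when the coupling took up on that side, within 2.5 mm; the grip is back between them, its finger at least 8 mm clear of both, and released (all of step 2 and y of left_mark in the frame of handle_grip above 0.012 m and y of right_mark in the frame of handle_grip below -0.012 m); the robot touches nothing.
It fails at once if the cup cradle was driven along by more than 3 mm (distance of cup_cradle from where it was at the start of the episode above 0.003 m).
It fails at once if the cup or a bystander was shifted by more than 20 mm (distance of any of jar, kidney, tape, cream_jug, paint_brush, eraser, gold_pot, work_cup from where it was at the start of the episode above 0.02 m).
It also fails if it takes over 72 s, if anything falls off the work surface, if the arm or the gripper's body presses on something with over 40 N, if the wrist force passes 120 N, or if a joint passes its speed limit or range.

### The arm

A 6-joint arm with a two-finger parallel gripper is mounted at the origin on a cart in front of the work surface, level with it; the furniture and walls round the work are solid. World frame = base frame: x ahead of the robot, y to its left, z up, the work surface at z = 0. Lengths are in mm, angles in rad, forces in N, time in s.
With the tool pointing down it reaches from about 350 to 775 mm from the base axis. Payload 7.3 kg.
Tool frame: the origin (TCP) lies at the very end of the fingers, on their centre line; the grasp point (between the pads) lies 19 mm behind it (bot.grip_point_offset is the distance from the TCP to the grasp point, in mm); z points along the fingers, y is the line along which they close (so a half turn about z gives the same grasp; the last joint's range is limited). The gripper opens to 92 mm and grips with 3 to 60 N. Pads are 19 mm wide; open, the fingers measure 130 mm over their backs; the gripper's body (75 mm by 190 mm) begins 47 mm behind the grasp point.
Start: joints at [-1.364, 0.342, 1.524, -0, 1.275, -0.146], TCP at [181.425, -492.676, 226.741] pointing down, gripper open.
Joint ranges: [-2.53, 2.53], [-0.77, 2.02], [0.04, 2.7], [-1, 4.14], [0.28, 2.66], [-3.11, 3.11]. Speed limits (rad/s): [2.57, 2.57, 3.14, 3.14, 3.14, 3.14].

### API

Orientations are given as [roll, pitch, yaw] about the fixed x, y, z axes, in that order (R = Rz(yaw) Ry(pitch) Rx(roll)).
In Python, from plant import bot gives the robot as it stands. The module is installed in compiled form; this text tells all that it offers.
- The arm moves only by the shell command python3 -m jog 'ROWS' [OPENING]. ROWS is JSON, a list of rows, each a list of 6 numbers: the shift along the tool's x, y, z in mm, then the turn, a rotation vector about the tool's x, y, z in rad. In form: [[dx, dy, dz, rx, ry, rz], ...]. A call has 1 to 12 rows; each row shifts and turns the commanded pose from where the row before left it, along the tool's axes as they then stand; what a row does not reach is not made up. A row lasts 1/10 s, in which the tool goes at most 50 mm and 8.59 degrees, less where a joint would pass 70% of its speed; a pose out of reach is approached as far as the arm can. A call with a gripper value outside its range is refused whole. OPENING is the opening in per cent of the stroke, from 0 (shut) to 100 (fully open), set as the call begins (- or left out, the last holds). The fingers move at their own pace and stop on an object; the grip force is fixed at half the most. Time passes only in rows, so rows that do not move let the fingers close. It gives the time, the measured TCP pose, the force, the opening and the grip force at its end, in the units of the state.
- bot.get_obs(): the state, without advancing time (a new reading comes with each control period).
- bot.capture(name): name is "scene" or "top" or "wrist"; returns the picture (400x640x3 uint8, red, green, blue); there is no depth.
- bot.camera_model(name): a dict with "fx", "fy", "cx", "cy" (pixels), "position" and "orientation" of the camera in the world; the wrist camera has in their place "T_tool_cam" (4x4, takes a point from camera to tool coordinates, whose origin is the TCP and whose axes are the flange's). Camera axes: x right, y down, z forward; pixel columns grow to the right and rows downward; lengths in mm; the calibration is good to about 2 mm. A picture is of the moment at which its call begins: read the wrist's pose just before it. camera_model takes no time and is no camera call.
- bot.close_job(): hands the job in; it is judged then, once.
Trained networks look in the newest picture that a camera, given by its name, has taken for a name from the list of things; names that differ only in an ending like _2 or _b are one class to them, and where a whole thing is asked for, a point or a joint stands for the part that bears it (a point fixed in the world has none). Each returns a list of dicts, best first, with "p" (0 to 1); they miss things now and then, are a little off and sometimes report something else, mostly with a low value. They report only what shows in the picture. A call takes as long as a camera call.
- bot.outline_of(target, camera): "mask" (400x640 bool, what is visible of it) and "pixel" ([column, row] in pixels, amid what is visible of it).
The state is a dict: "time": time; "joint_positions": joint angles; "dq": joint speeds; "tau": joint torques, N m; "tool_pos": TCP position; "tcp_rot": TCP orientation; "contact_force": force on the tool from outside, world axes, zero at the start; "moment": the same for the moment, N m; "grip_width": finger opening in mm; "finger_force": force on a finger pad.
Only numpy, scipy, OpenCV 4.12 (cv2) and the standard library are available. Lean on these libraries where they do the work, as an engineer would, in place of code of your own. Each camera call takes 0.05 s, during which the arm holds its last target. There are 200 camera calls.

## Working session

There is one attempt and no reset: what is moved stays moved. The work goes in short steps, Python scripts to look and compute and a shell command to move; the robot and the scene stay as the last step left them, time stands still between calls to the robot, and variables do not carry over. Pictures are saved under pics/ and viewed, at most 10 in all, crops included, and the job is handed in when it is done.

```bash
mkdir -p pics; cat > h.py <<'E'
import numpy as np, cv2
from scipy.spatial.transform import Rotation as R
from plant import bot
def cam(name, obs=None):
    m=bot.camera_model(name); K=(m['fx'],m['fy'],m['cx'],m['cy'])
    if name=='wrist':
        o=obs or bot.get_obs(); T=np.eye(4)
        T[:3,:3]=R.from_euler('xyz',o['tcp_rot']).as_matrix() if len(np.ravel(o['tcp_rot']))==3 else np.array(o['tcp_rot'])
        T[:3,3]=o['tool_pos']; T=T@np.array(m['T_tool_cam']); return K,T[:3,:3],T[:3,3]
    q=np.array(m['orientation'],float)
    Rm=q if q.shape==(3,3) else R.from_euler('xyz',q).as_matrix()
    return K,Rm,np.array(m['position'],float)
def ray(c,px,z):
    K,Rm,p=c; d=Rm@np.array([(px[0]-K[2])/K[0],(px[1]-K[3])/K[1],1]); return p+d*(z-p[2])/d[2]
def proj(c,X):
    K,Rm,p=c; v=Rm.T@(np.array(X)-p); return [K[0]*v[0]/v[2]+K[2],K[1]*v[1]/v[2]+K[3]]
def save(img,n): cv2.imwrite('pics/'+n,cv2.cvtColor(img,cv2.COLOR_RGB2BGR))
E
python3 - <<'E'
from h import *
print(bot.get_obs()); print(bot.camera_model('top')); print(bot.camera_model('scene'));print(bot.camera_model('wrist'))
H={'handle_grip':103,'left_mark':60,'right_mark':60,'cup_cradle':30,'work_cup':70,'lining_slide':12}
for n in ['top','scene']:
    img=bot.capture(n); save(img,n+'1.png'); c=cam(n)
    for t in H:
        for d in bot.outline_of(t,n)[:2]: print(n,t,round(d['p'],2),d['pixel'],d['mask'].sum(),ray(c,d['pixel'],H[t]).round(1))
E
```

```text
{'time': 0.0, 'joint_positions': array([-1.36401000e+00,  3.42741350e-01,  1.52500138e+00,  1.98671604e-05,
        1.27535085e+00, -1.46001851e-01]), 'dq': array([-0.00101981, -0.00037194,  0.00043981, -0.00084476,  0.00097314,
       -0.00109432]), 'tau': array([-2.52337195e-03, -4.31244707e+01, -2.44221228e+01,  7.15176109e-02,
        5.58408850e-02, -1.24109888e-04]), 'tool_pos': array([ 181.34166014, -492.27724536,  226.040731  ]), 'tcp_rot': array([-3.14011047e+00, -2.37155023e-04,  3.52782198e-01]), 'contact_force': array([-0.14457836, -0.12993444, -0.68611127]), 'moment': array([-0.02917973, -0.02018687, -0.10584647]), 'finger_force': 0.0, 'grip_width': 91.77656567169792}
{'fx': 449.1314656393593, 'fy': 449.1314656393593, 'cx': 312.14844470062167, 'cy': 197.3621242522793, 'position': array([ 371.26668355, -231.93424941, 1459.20100082]), 'orientation': array([-3.05890268,  0.00453716, -1.57754593])}
{'fx': 374.1062615250544, 'fy': 374.1062615250544, 'cx': 320.60252838720425, 'cy': 199.05674161294687, 'position': array([  115.27379111, -1007.0152622 ,   653.65683669]), 'orient
[... 434 characters left out ...]
[ 0.00000000e+00,  0.00000000e+00,  0.00000000e+00,
         1.00000000e+00]])}
top cup_cradle 0.71 [236.2, 210.4] 348 [449.8  16.1  30. ]
top work_cup 0.95 [219.2, 201.5] 679 [475.6  62.2  70. ]
top lining_slide 0.63 [265.9, 200.5] 4548 [482.1 -76.6  12. ]
scene handle_grip 0.62 [296.4, 183.6] 276 [ 443.3 -153.4  103. ]
scene handle_grip 0.5 [307.9, 236.7] 243 [ 378.3 -385.1  103. ]
scene right_mark 0.51 [320.8, 189.2] 69 [ 523.3 -147.1   60. ]
scene cup_cradle 0.73 [276.2, 177.8] 168 [440.1  21.8  30. ]
scene cup_cradle 0.27 [367.5, 336.5] 1266 [ 396.8 -631.3   30. ]
scene work_cup 0.71 [281.9, 159.6] 657 [477.2  62.8  70. ]
scene lining_slide 0.7 [299.4, 199.3] 2928 [ 470.6 -103.7   12. ]
```

```bash
python3 - <<'E'
import cv2
a=cv2.imread('pics/top1.png')[130:270,180:380]; b=cv2.imread('pics/scene1.png')[130:280,220:420]
cv2.imwrite('pics/c1.png',cv2.resize(a,None,fx=4,fy=4,interpolation=2)); cv2.imwrite('pics/c2.png',cv2.resize(b,None,fx=4,fy=4,interpolation=2))
E
```

```text
(no output)
```

View pics/c1.png

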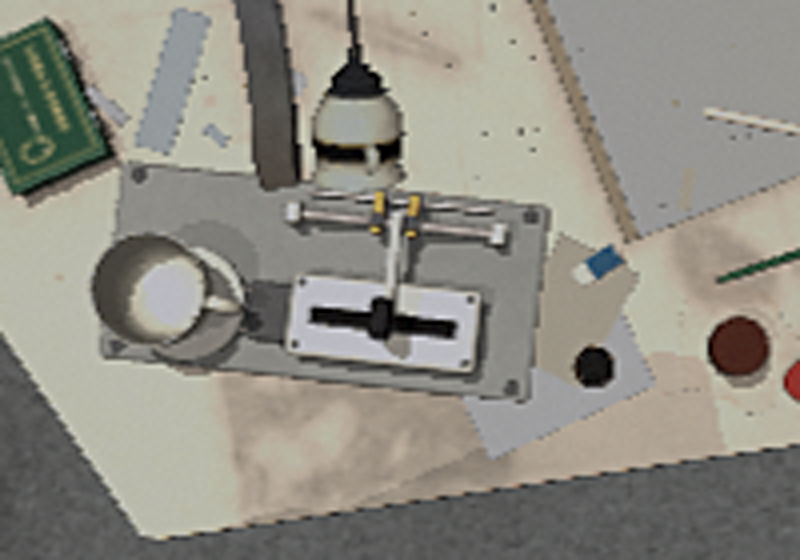

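View pics/c2.png

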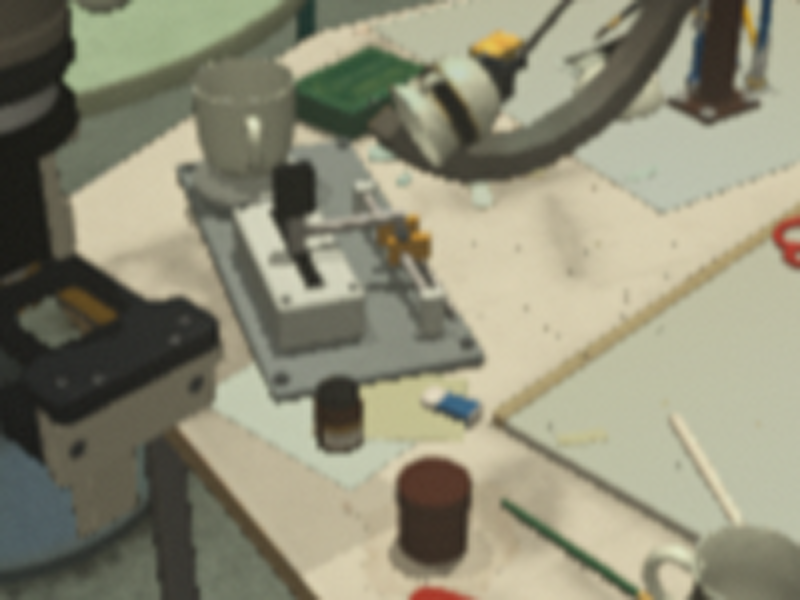

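The top view shows the fixture with corners at full-image pixels (212,171), (317,181), (206,219) and (311,230). The block is at about (275.5,209.5) and mid-slot, the finger is between the brass riders, and a lamp head hangs near (269,165). The scene view agrees, with the block at about (294,177) and the lamp at about (332,157).

```bash
python3 - <<'E'
from h import *
t=cam('top'); s=cam('scene')
P=[ray(t,p,12) for p in [(213.5,171.5),(316.5,182),(206,219.5),(310.5,230)]]
for p in P: print(p.round(1))
for a,b in ((1,0),(3,2)): d=P[b]-P[a]; print('yaw',np.arctan2(-d[0],d[1]),np.linalg.norm(d))
print('block top',ray(t,(275.5,208.5),124))
def tri(p,q):
    def r(c,px):
        a=ray(c,px,0); d=a-c[2]; return c[2],d/np.linalg.norm(d)
    a,u=r(t,p); b,v=r(s,q); k=np.linalg.lstsq(np.c_[u,-v],b-a,rcond=None)[0]
    return (a+u*k[0]).round(0),(b+v*k[1]).round(0)
print('lamp band',tri((269,168),(334,155))); print('lamp top',tri((269,152),(344,141))); print('block',tri((275.5,209),(294,172)))
print('lamp low end',tri((268,176),(327,165)))
print('handle tip',tri((236,206),(284,162)), 'cup rim c',tri((220,202),(281,147)))
# yaw of tool now, joint angles
E
```

```text
[577.9  94.1  12. ]
[ 541.1 -240.6   12. ]
[422.1 116.5  12. ]
[ 386.  -220.2   12. ]
yaw -0.10951302766118255 336.70107217145903
yaw -0.10667535638607978 338.5746654232526
block top [ 449.46173806 -117.25895921  124.        ]
lamp band (array([569., -99., 141.]), array([ 585., -107.,  143.]))
lamp top (array([ 609., -103.,  182.]), array([ 617., -108.,  183.]))
block (array([ 448., -117.,  121.]), array([ 451., -118.,  121.]))
lamp low end (array([549., -93., 108.]), array([ 566., -101.,  110.]))
handle tip (array([460.,   6.,  92.]), array([464.,   5.,  92.])) cup rim c (array([470.,  48., 124.]), array([472.,  48., 124.]))
```

```bash
python3 -m jog '[[0,0,0,0,0,0.115],[0,0,0,0,0,0.115],[0,0,0,0,0,0.115],[0,0,0,0,0,0.116]]' && python3 -m jog '[[19,-33,0,0,0,0],[19,-34,0,0,0,0],[19,-34,0,0,0,0],[19,-34,0,0,0,0],[19,-34,0,0,0,0],[19,-34,0,0,0,0],[19,-34,0,0,0,0],[19,-34,0,0,0,0],[19,-34,0,0,0,0],[19,-34,0,0,0,0],[19,-33,0,0,0,0],[17,-30,0,0,0,0]]' && python3 -m jog '[[0,0,0,0,0,0],[0,0,0,0,0,0],[0,0,0,0,0,0]]'
python3 - <<'E'
from h import *
o=bot.get_obs(); c=cam('wrist',o); img=bot.capture('wrist'); save(img,'w1.png'); print(o['tool_pos'],o['tcp_rot'],o['contact_force'])
for t,z in {'handle_grip':110,'left_mark':60,'right_mark':60}.items():
    for d in bot.outline_of(t,'wrist')[:2]: 
        ys,xs=np.where(d['mask']);print(t,round(d['p'],2),d['pixel'],xs.min(),xs.max(),ys.min(),ys.max(),ray(c,d['pixel'],z).round(1))
E
```

```text
time: 1.1
tool_pos: [181.4, -492.7, 226.8]
tcp_rot: [3.141, -0.0, -0.113]
contact_force: [-0.1, 0.0, 0.1]
grip_width: 91.8
finger_force: 0.0
time: 2.3
tool_pos: [450.4, -115.8, 226.9]
tcp_rot: [3.141, -0.001, -0.108]
contact_force: [0.5, -0.9, 0.7]
grip_width: 91.7
finger_force: 0.0
time: 2.6
tool_pos: [449.0, -118.1, 226.7]
tcp_rot: [3.141, 0.0, -0.109]
contact_force: [-1.1, -0.2, 0.3]
grip_width: 91.7
finger_force: 0.0
[ 449.01437104 -118.10893369  226.68054085] [ 3.14120223e+00  3.19331490e-04 -1.08788793e-01] [-1.1129677  -0.19410944  0.26708027]
handle_grip 0.93 [317.3, 184.0] 307 323 112 213 [ 459.5 -117.2  110. ]
left_mark 0.82 [303.2, 111.9] 296 305 98 127 [ 533.5 -109.1   60. ]
left_mark 0.44 [324.6, 113.0] 320 329 97 127 [ 529.7 -132.9   60. ]
right_mark 0.72 [324.0, 115.6] 320 329 97 127 [ 527.  -131.9   60. ]
right_mark 0.53 [437.9, 191.8] 421 457 179 208 [ 424.1 -259.6   60. ]
```

View pics/w1.png

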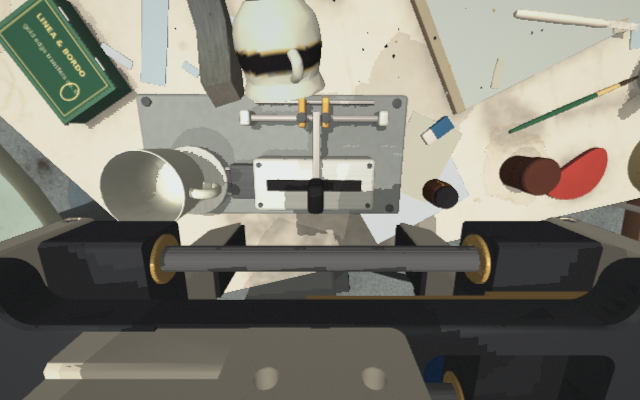

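The wrist view shows the slot level in the image, so the yaw is right. The block is around (316,196), the riders are at (302,112) and (325,112) with the finger between them, and the cup handle tip is at about (218,190).

```bash
python3 - <<'E'
from h import *
o=bot.get_obs(); c=cam('wrist',o)
b=np.array([449.,-117,124]); ex=np.array([.994,-.109,0]); ey=np.array([.109,.994,0])
for s in ((-15,-8),(-15,8),(15,8),(15,-8)): print(s,np.round(proj(c,b+s[0]*ex+s[1]*ey),1))
img=cv2.imread('pics/w1.png'); g=cv2.cvtColor(img,cv2.COLOR_BGR2GRAY)
cv2.imwrite('pics/w1c.png',cv2.resize(img[160:230,260:380],None,fx=6,fy=6,interpolation=cv2.INTER_NEAREST))
print(proj(c,[460,6,92]))
E
```

```text
(-15, -8) [326.1 212.2]
(-15, 8) [309.9 212.2]
(15, 8) [309.6 182.4]
(15, -8) [326.2 182.4]
[np.float64(205.10824616594044), np.float64(192.64086414223524)]
```

View pics/w1c.png

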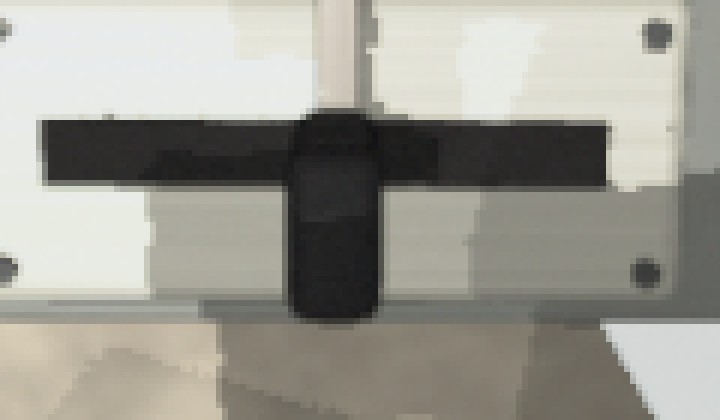

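```bash
python3 -m jog '[[-2,-3,20,0,0,0],[0,0,30,0,0,0],[0,0,30,0,0,0],[0,0,30,0,0,0],[0,0,20,0,0,0],[0,0,10,0,0,0],[0,0,0,0,0,0],[0,0,0,0,0,0],[0,0,0,0,0,0]]' && python3 -m jog '[[0,0,0,0,0,0],[0,0,0,0,0,0],[0,0,0,0,0,0],[0,0,0,0,0,0],[0,0,0,0,0,0],[0,0,0,0,0,0],[0,0,0,0,0,0],[0,0,0,0,0,0],[0,0,0,0,0,0],[0,0,0,0,0,0]]' 10
python3 - <<'E'
from h import *
for i in range(6):
    o=bot.get_obs(); bot.capture('wrist'); print(o['time'],o['tool_pos'].round(2),o['contact_force'].round(2),o['grip_width'],o['finger_force'])
E
```

```text
time: 3.7
tool_pos: [448.6, -114.7, 87.8]
tcp_rot: [3.141, -0.002, -0.108]
contact_force: [0.4, 0.5, -0.9]
grip_width: 91.8
finger_force: 0.0
time: 4.7
tool_pos: [447.8, -114.2, 86.7]
tcp_rot: [-3.142, 0.0, -0.108]
contact_force: [-0.1, 1.8, -0.1]
grip_width: 16.3
finger_force: 0.4
4.7 [ 447.83 -114.21   86.7 ] [-0.13  1.8  -0.09] 16.266306979994567 0.4094257950782776
4.75 [ 447.86 -114.21   86.7 ] [-0.26 -0.11 -0.5 ] 16.035910495565112 29.99700218439102
4.8 [ 447.85 -114.23   86.7 ] [ 0.53  0.4  -0.28] 15.641209283878608 29.995875656604767
4.85 [ 447.85 -114.23   86.69] [-0.73  0.26 -0.18] 15.852347131807887 29.995994567871094
4.9 [ 447.85 -114.22   86.71] [ 0.66 -0.26 -0.82] 16.008431057973432 29.996368288993835
4.95 [ 447.87 -114.21   86.71] [-1.01  0.78  0.18] 15.521371213118794 29.996772408485413
```

```bash
python3 -m jog '[[0,-1,0,0,0,0],[0,-1,0,0,0,0],[0,-1,0,0,0,0],[0,-1,0,0,0,0],[0,-1,0,0,0,0],[0,-1,0,0,0,0],[0,-1,0,0,0,0],[0,-1,0,0,0,0]]'; for i in 1 2 3; do python3 -m jog '[[0,-1,0,0,0,0],[0,0,0,0,0,0]]' | egrep 'tool_pos|contact'; done
```

```text
time: 5.8
tool_pos: [448.8, -106.2, 86.7]
tcp_rot: [3.141, -0.0, -0.108]
contact_force: [-0.6, -1.0, -2.2]
grip_width: 16.1
finger_force: 30.0
tool_pos: [448.9, -105.1, 86.7]
contact_force: [1.9, 0.2, -1.4]
tool_pos: [449.0, -104.2, 86.7]
contact_force: [0.9, 0.0, -1.2]
tool_pos: [449.1, -103.3, 86.7]
contact_force: [1.3, -2.0, -2.1]
```

```bash
cat > ck.sh <<'E'
# prints y-force/pos of a jog's output; fails when |Fy|>LIM
awk -v L=${1:-3.5} '/tool_pos/{p=$0}/contact_force/{f=$3;sub(",","",f);g=$0}END{print p,g; exit (f*f>L*L)}'
E
python3 -m jog '[[0,-1,0,0,0,0],[0,0,0,0,0,0]]' | sh ck.sh && python3 -m jog '[[0,-1,0,0,0,0],[0,0,0,0,0,0]]' | sh ck.sh && python3 -m jog '[[0,-1,0,0,0,0],[0,0,0,0,0,0]]' | sh ck.sh && python3 -m jog '[[0,-1,0,0,0,0],[0,0,0,0,0,0]]' | sh ck.sh && python3 -m jog '[[0,-1,0,0,0,0],[0,0,0,0,0,0]]' | sh ck.sh && python3 -m jog '[[0,-1,0,0,0,0],[0,0,0,0,0,0]]' | sh ck.sh && python3 -m jog '[[0,-1,0,0,0,0],[0,0,0,0,0,0]]' | sh ck.sh && python3 -m jog '[[0,-1,0,0,0,0],[0,0,0,0,0,0]]' | sh ck.sh
```

```text
tool_pos: [449.2, -102.3, 86.7] contact_force: [1.4, -0.9, -3.4]
tool_pos: [449.3, -101.2, 86.7] contact_force: [1.4, -2.0, -2.0]
tool_pos: [449.5, -100.2, 86.7] contact_force: [0.6, -1.4, -2.7]
tool_pos: [449.5, -99.2, 86.7] contact_force: [1.3, -1.6, -2.8]
tool_pos: [449.7, -98.2, 86.7] contact_force: [1.1, -1.6, -3.7]
tool_pos: [449.8, -97.3, 86.7] contact_force: [2.1, -1.5, -3.3]
tool_pos: [449.9, -96.2, 86.7] contact_force: [1.6, -1.1, -2.6]
tool_pos: [450.0, -95.3, 86.7] contact_force: [2.4, -2.1, -3.5]
```

```bash
python3 -m jog '[[0,-1,0,0,0,0],[0,0,0,0,0,0]]' | sh ck.sh && python3 -m jog '[[0,-1,0,0,0,0],[0,0,0,0,0,0]]' | sh ck.sh && python3 -m jog '[[0,-1,0,0,0,0],[0,0,0,0,0,0]]' | sh ck.sh && python3 -m jog '[[0,-1,0,0,0,0],[0,0,0,0,0,0]]' | sh ck.sh && python3 -m jog '[[0,-1,0,0,0,0],[0,0,0,0,0,0]]' | sh ck.sh && python3 -m jog '[[0,-1,0,0,0,0],[0,0,0,0,0,0]]' | sh ck.sh && python3 -m jog '[[0,-1,0,0,0,0],[0,0,0,0,0,0]]' | sh ck.sh && python3 -m jog '[[0,-1,0,0,0,0],[0,0,0,0,0,0]]' | sh ck.sh && python3 -m jog '[[0,-1,0,0,0,0],[0,0,0,0,0,0]]' | sh ck.sh && python3 -m jog '[[0,-1,0,0,0,0],[0,0,0,0,0,0]]' | sh ck.sh && python3 -m jog '[[0,-1,0,0,0,0],[0,0,0,0,0,0]]' | sh ck.sh && python3 -m jog '[[0,-1,0,0,0,0],[0,0,0,0,0,0]]' | sh ck.sh
```

```text
tool_pos: [450.1, -94.3, 86.7] contact_force: [2.5, -1.6, -3.3]
tool_pos: [450.2, -93.3, 86.7] contact_force: [2.6, -1.8, -4.7]
tool_pos: [450.3, -92.3, 86.7] contact_force: [3.4, -1.4, -4.1]
tool_pos: [450.4, -91.3, 86.7] contact_force: [2.5, -1.1, -3.8]
tool_pos: [450.5, -90.3, 86.7] contact_force: [3.2, -2.1, -4.6]
tool_pos: [450.6, -89.9, 86.7] contact_force: [2.2, -6.3, -5.3]
```

```bash
python3 -m jog '[[0,0,0,0,0,0],[0,0,0,0,0,0]]' | sh ck.sh; python3 -m jog '[[0,1,0,0,0,0],[0,2,0,0,0,0],[0,3,0,0,0,0],[0,3,0,0,0,0],[0,3,0,0,0,0],[0,3,0,0,0,0],[0,3,0,0,0,0],[0,3,0,0,0,0],[0,3,0,0,0,0],[0,2,0,0,0,0],[0,1,0,0,0,0],[0,0,0,0,0,0]]' | sh ck.sh; python3 -m jog '[[0,1,0,0,0,0],[0,1,0,0,0,0],[0,1,0,0,0,0],[0,1,0,0,0,0],[0,1,0,0,0,0],[0,1,0,0,0,0],[0,0,0,0,0,0]]' | sh ck.sh
python3 - <<'E'
from h import *
o=bot.get_obs(); c=cam('wrist',o); img=bot.capture('wrist'); save(img[60:240,200:440].repeat(3,0).repeat(3,1),'w2.png'); print(o['tool_pos'],o['time'])
for t in ['left_mark','right_mark']:
    for d in bot.outline_of(t,'wrist')[:2]: print(t,round(d['p'],2),d['pixel'],ray(c,d['pixel'],60).round(1))
E
```

```text
tool_pos: [450.6, -90.0, 86.7] contact_force: [2.0, -5.4, -5.1]
tool_pos: [447.5, -116.4, 86.7] contact_force: [3.3, -1.4, -3.8]
tool_pos: [446.9, -122.4, 86.7] contact_force: [2.1, 0.2, -2.0]
[ 446.88361475 -122.36449041   86.7253655 ] 11.3
left_mark 0.76 [262.5, 95.3] [535.9 -96.2  60. ]
right_mark 0.66 [331.6, 101.2] [ 527.6 -139.2   60. ]
```

View pics/w2.png

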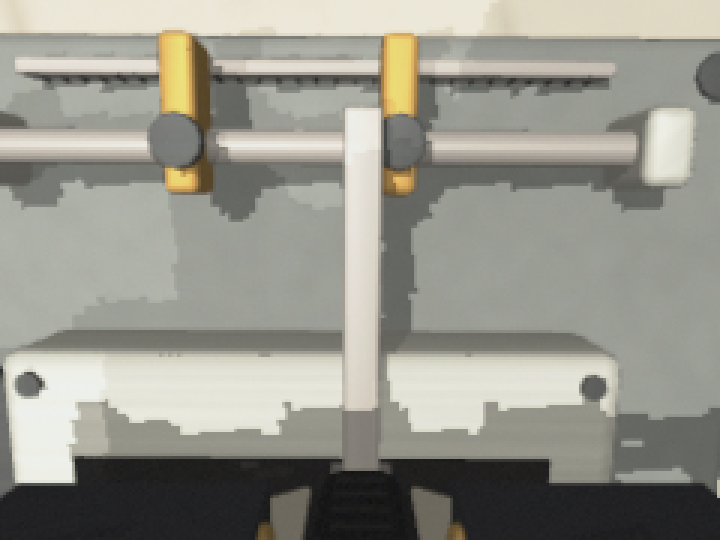

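The left rider has moved out to crop column about 185, and the finger (363) is just touching the right rider (400). I'll carry on to the right in 1 mm steps.

```bash
python3 -m jog '[[0,1,0,0,0,0],[0,0,0,0,0,0]]' | sh ck.sh && python3 -m jog '[[0,1,0,0,0,0],[0,0,0,0,0,0]]' | sh ck.sh && python3 -m jog '[[0,1,0,0,0,0],[0,0,0,0,0,0]]' | sh ck.sh && python3 -m jog '[[0,1,0,0,0,0],[0,0,0,0,0,0]]' | sh ck.sh && python3 -m jog '[[0,1,0,0,0,0],[0,0,0,0,0,0]]' | sh ck.sh && python3 -m jog '[[0,1,0,0,0,0],[0,0,0,0,0,0]]' | sh ck.sh && python3 -m jog '[[0,1,0,0,0,0],[0,0,0,0,0,0]]' | sh ck.sh && python3 -m jog '[[0,1,0,0,0,0],[0,0,0,0,0,0]]' | sh ck.sh && python3 -m jog '[[0,1,0,0,0,0],[0,0,0,0,0,0]]' | sh ck.sh && python3 -m jog '[[0,1,0,0,0,0],[0,0,0,0,0,0]]' | sh ck.sh && python3 -m jog '[[0,1,0,0,0,0],[0,0,0,0,0,0]]' | sh ck.sh && python3 -m jog '[[0,1,0,0,0,0],[0,0,0,0,0,0]]' | sh ck.sh
```

```text
tool_pos: [446.8, -123.2, 86.7] contact_force: [1.0, 1.1, -2.4]
tool_pos: [446.7, -124.2, 86.7] contact_force: [2.1, 0.4, -0.4]
tool_pos: [446.5, -125.3, 86.7] contact_force: [1.3, 0.0, -0.5]
tool_pos: [446.4, -126.3, 86.7] contact_force: [0.8, 0.6, -1.0]
tool_pos: [446.3, -127.3, 86.7] contact_force: [0.0, 1.1, -0.7]
tool_pos: [446.2, -128.3, 86.7] contact_force: [-0.0, 1.5, 0.2]
tool_pos: [446.1, -129.2, 86.7] contact_force: [-0.1, 1.4, 0.0]
tool_pos: [446.0, -130.2, 86.7] contact_force: [-1.2, 0.9, 0.7]
tool_pos: [445.9, -131.3, 86.7] contact_force: [-1.1, 0.7, 0.0]
tool_pos: [445.8, -132.2, 86.7] contact_force: [-0.8, 1.1, 0.5]
tool_pos: [445.7, -133.2, 86.7] contact_force: [-0.5, 1.0, 1.1]
tool_pos: [445.5, -134.2, 86.7] contact_force: [-0.7, 1.3, 1.5]
```

```bash
python3 -m jog '[[0,1,0,0,0,0],[0,0,0,0,0,0]]' | sh ck.sh && python3 -m jog '[[0,1,0,0,0,0],[0,0,0,0,0,0]]' | sh ck.sh && python3 -m jog '[[0,1,0,0,0,0],[0,0,0,0,0,0]]' | sh ck.sh && python3 -m jog '[[0,1,0,0,0,0],[0,0,0,0,0,0]]' | sh ck.sh && python3 -m jog '[[0,1,0,0,0,0],[0,0,0,0,0,0]]' | sh ck.sh && python3 -m jog '[[0,1,0,0,0,0],[0,0,0,0,0,0]]' | sh ck.sh && python3 -m jog '[[0,1,0,0,0,0],[0,0,0,0,0,0]]' | sh ck.sh && python3 -m jog '[[0,1,0,0,0,0],[0,0,0,0,0,0]]' | sh ck.sh && python3 -m jog '[[0,1,0,0,0,0],[0,0,0,0,0,0]]' | sh ck.sh && python3 -m jog '[[0,1,0,0,0,0],[0,0,0,0,0,0]]' | sh ck.sh && python3 -m jog '[[0,1,0,0,0,0],[0,0,0,0,0,0]]' | sh ck.sh && python3 -m jog '[[0,1,0,0,0,0],[0,0,0,0,0,0]]' | sh ck.sh
```

```text
tool_pos: [445.5, -135.2, 86.7] contact_force: [-1.8, 1.6, 0.7]
tool_pos: [445.3, -136.2, 86.7] contact_force: [-1.8, 0.7, 0.7]
tool_pos: [445.2, -137.2, 86.7] contact_force: [-1.5, 1.7, 1.2]
tool_pos: [445.1, -138.2, 86.7] contact_force: [-2.7, 1.3, 1.9]
tool_pos: [445.0, -139.2, 86.7] contact_force: [-3.6, 1.6, 0.8]
tool_pos: [444.9, -140.2, 86.7] contact_force: [-3.5, 2.5, 1.2]
tool_pos: [444.8, -141.2, 86.7] contact_force: [-3.6, 1.1, 1.4]
tool_pos: [444.8, -141.6, 86.7] contact_force: [-2.7, 4.7, 1.6]
```

```bash
python3 -m jog '[[0,0,0,0,0,0],[0,0,0,0,0,0],[0,0,0,0,0,0]]' | sh ck.sh; python3 -m jog '[[0,-1,0,0,0,0],[0,-2,0,0,0,0],[0,-3,0,0,0,0],[0,-3,0,0,0,0],[0,-3,0,0,0,0],[0,-3,0,0,0,0],[0,-3,0,0,0,0],[0,-3,0,0,0,0],[0,-3,0,0,0,0],[0,-2,0,0,0,0],[0,0,0,0,0,0],[0,0,0,0,0,0]]'; python3 -m jog '[[0,0,0,0,0,0],[0,0,0,0,0,0],[0,0,0,0,0,0],[0,0,0,0,0,0],[0,0,0,0,0,0],[0,0,0,0,0,0],[0,0,0,0,0,0],[0,0,0,0,0,0]]' 55; python3 -m jog '[[0,0,-5,0,0,0],[0,0,-15,0,0,0],[0,0,-25,0,0,0],[0,0,-30,0,0,0],[0,0,-30,0,0,0],[0,0,-30,0,0,0],[0,0,-5,0,0,0],[0,0,0,0,0,0],[0,0,0,0,0,0]]'
python3 - <<'E'
from h import *
o=bot.get_obs(); c=cam('wrist',o); img=bot.capture('wrist'); save(img,'w3.png'); print(o['tool_pos'],o['time'])
for t,z in (('left_mark',60),('right_mark',60),('handle_grip',110)):
    for d in bot.outline_of(t,'wrist')[:1]: print(t,round(d['p'],2),d['pixel'],ray(c,d['pixel'],z).round(1))
E
```

```text
tool_pos: [444.7, -141.6, 86.7] contact_force: [-3.2, 4.4, 1.9]
time: 16.95
tool_pos: [447.7, -116.0, 86.7]
tcp_rot: [-3.141, -0.0, -0.108]
contact_force: [-3.4, 1.3, 0.5]
grip_width: 15.7
finger_force: 30.0
time: 17.75
tool_pos: [447.7, -116.3, 86.7]
tcp_rot: [3.141, -0.0, -0.108]
contact_force: [0.2, 0.1, 0.2]
grip_width: 50.3
finger_force: 0.0
time: 18.65
tool_pos: [447.0, -115.9, 225.7]
tcp_rot: [-3.141, 0.002, -0.108]
contact_force: [-0.0, 0.3, 0.5]
grip_width: 50.7
finger_force: 0.0
[ 446.99681579 -115.9488048   225.70554507] 18.65
left_mark 0.8 [291.1, 110.9] [533.8 -93.4  60. ]
right_mark 0.54 [348.2, 113.5] [ 524.  -156.8   60. ]
handle_grip 0.74 [436.4, 128.6] [ 499.2 -235.   110. ]
```

View pics/w3.png

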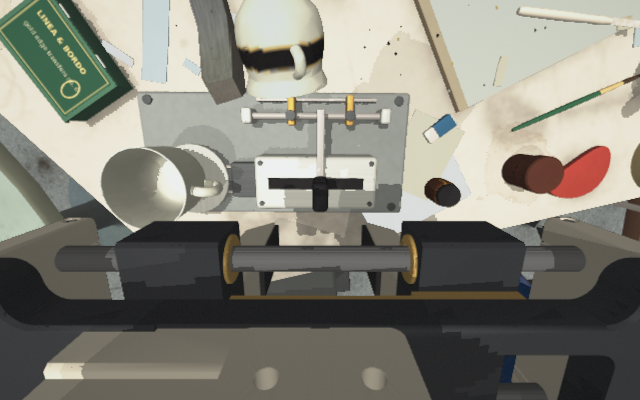

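The riders stand at columns 291 and 350 with the finger centred at 320, the block is released, and the cup hasn't moved. I'm handing in.

```bash
python3 -c "
from plant import bot; print(bot.close_job())"
```

```text
the job is handed in; nothing more can be done
None
```

The job is handed in: both riders were pushed out to where the coupling began to resist (about 4–6 N each way), the grip is back mid-play and released with the arm clear, and the cup and bystanders look unmoved in the last picture; the hand-in call gave no verdict.

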